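Zero the kitchen scale, then weigh the garlic

TASK

The empty bowl is standing on the kitchen scale. Zero the scale: press its orange touch key down gently but firmly and hold it for about half a second, without pressing the blue one or leaning hard on the scale, then let go. After that lay the garlic bulb in the bowl to weigh it (set it down, do not drop it from high up), keep the bowl standing on the scale's pan, and leave everything else where it is.

Things in the scene. Friction and masses are not known exactly. Their poses are not given: they have to be found in the camera images.
- scale: flat white kitchen scale, 230 mm (its own x) by 180 mm (its own y), fixed to the worktop; origin on the worktop under its middle, z up. Its -x end, nearer the robot, is a flat strip at height 26 mm with a small dark display in the middle and one round key either side of it. The round steel pan (148 mm across, 36 mm high) is centred 35 mm to +x of the origin
- pan (a point): centre of the pan's top face, 36 mm above the worktop
- zero_key_top (a point): centre of the top of the ORANGE round touch key, which zeroes the scale. 36 mm across, top 29 mm above the worktop, 3 mm proud of the scale's housing; 85 mm to -x of the scale's origin and 58 mm to one side (+y or -y of the scale, it varies); z up
- zero_key (a joint): travel of the orange key in m: 0 released, grows as it is pressed, at most 0.002. It is a stiff membrane: 1 N just moves it, about 4 N takes it to 0.0012 where it counts as pressed, about 6 N to the stop at 0.002; it springs back
- unit_key_top (a point): centre of the top of the BLUE round key on the other side of the display, same size and feel; it changes the unit and must not be pressed
- unit_key (a joint): travel of the blue key in m, as for the orange one
- bowl: white round bowl on the scale's pan, 114 mm across the rim, 47 mm high, 176 g; origin at the centre of its underside, z up. Open inside: flat inner floor 13 mm above its underside, 50 mm across, sides sloping out to about 100 mm inside the rim. Loose
- garlic_mid (a point): centre of the garlic bulb: whitish pink, round, 56 mm across and 56 mm high with a pointed top, about 34 g; it stands on the worktop, this point 28 mm above its underside. Loose and able to roll
- food_tub: bystander: clear food tub with a red lid, 89 x 119 x 56 mm; origin at the centre of its underside. Loose, leave it alone
- spoon: bystander: teaspoon lying flat, 130 mm long; origin at the centre of its underside. Loose, leave it alone
Not all that is in view belongs to the job. What is shaped like the part that bears garlic_mid but turquoise or yellow is not meant.

How it is judged (in metres and radians):
On the way, in this order (a step that is already met when the one before it is completed fails the run):
1. the orange key is pressed down at least 1.2 mm (about 4 N) and held for 0.3 s, with the bowl on the pan and not touched by the robot (value of joint zero_key above 0.0012 m and distance between bowl and pan below 0.03 m and contact force between each of the arm, the fingers and bowl below 0.5 N), for 0.3 s.
2. the garlic lies in the bowl (horizontal distance between garlic_mid and bowl below 0.04 m and z of garlic_mid in the frame of bowl below 0.06 m), for 0.2 s.
At the end, for the whole second after the job is handed in: the garlic lies at rest inside the bowl (its centre within 40 mm of the bowl's axis and less than 60 mm above the bowl's underside); the bowl stands upright on the pan, its origin within 30 mm of the pan's centre; the orange key is released (all of step 2 and z of garlic_mid in the frame of bowl above 0.02 m and linear speed of garlic below 0.03 m/s and distance between bowl and pan below 0.03 m and angle between bowl's own z axis and vertical below 0.1 rad and value of joint zero_key below 0.0008 m); the robot touches nothing.
It fails at once if the blue key is pressed (value of joint unit_key above 0.001 m).
It fails at once if the scale or a key is leaned on with more than 30 N (contact force between anything else and zero_key above 30 N or contact force between anything else and scale above 30 N).
It fails at once if the garlic is dropped into the bowl or beside it from a height (faster than 1 m/s, about 50 mm of fall, while out of the fingers) (linear speed of garlic above 1 m/s and contact force between the fingers and garlic below 0.05 N).
It fails at once if the food tub or the teaspoon is moved by more than 30 mm (distance of any of food_tub, spoon from where it was at the start of the episode above 0.03 m).
It also fails if it takes over 51 s, if anything falls off the work surface, if the arm or the gripper's body presses on something with over 40 N, if the wrist force passes 120 N, or if a joint passes its speed limit or range.

ROBOT

A 6-joint arm with a two-finger parallel gripper is mounted at the origin on a cart in front of the work surface, level with it; the furniture and walls round the work are solid. World frame = base frame: x ahead of the robot, y to its left, z up, the work surface at z = 0. Lengths are in mm, angles in rad, forces in N, time in s.
With the tool pointing down it reaches from about 350 to 875 mm from the base axis. Payload 4.2 kg.
Tool frame: the origin (TCP) lies at the very end of the fingers, on their centre line; the grasp point (between the pads) lies 19 mm behind it; z points along the fingers, y is the line along which they close (so a half turn about z gives the same grasp; the last joint's range is limited). The gripper opens to 85 mm and grips with 20 to 120 N. Pads are 22 mm wide; open, the fingers measure 114 mm over their backs; the gripper's body (76 mm by 85 mm) begins 54 mm behind the grasp point. The pads swing forward as they close: fully open they stand 13 mm farther back than shut.
Start: joints at [-0.849, 0.385, 0.008, 0, -1.194, -0.259], TCP at [279.046, -559.225, 199.212] pointing down, gripper open.
Joint ranges: [-3.14, 3.14], [-1.21, 2.06], [-1.07, 1.41], [-3.16, 2.05], [-2.99, -0.16], [-3.1, 3.1]. Speed limits (rad/s): [2.79, 2.79, 3.14, 3.14, 3.14, 3.14].

INTERFACE

Orientations are given as a unit quaternion [x, y, z, w].
In Python, from bench import arm, optics gives the robot as it stands. The module is installed in compiled form; this text tells all that it offers.
- The arm moves only by the tool step_arm, never from a script. Its argument "motion" is a list of rows, each an object with "dr": the turn, a rotation vector about the tool's x, y, z in units of 8 degrees (1.0 is 8 degrees), a list of three; "slide": the shift along the tool's x, y, z in mm, a list of three; "jaw": the finger opening in mm, from 0 to 85.4. A call has exactly 8 rows; each row is the pose to reach, as a shift and turn from the pose commanded when the call began, along the tool's axes at that moment; what a row does not reach only later rows make up. A row lasts 1/8 s, in which the tool goes at most 62.5 mm and 10.7 degrees, less where a joint would pass 70% of its speed; a pose out of reach is approached as far as the arm can. A call with a gripper value outside its range is refused whole. The fingers move at their own pace and stop on an object; the grip force is fixed at half the most. Time passes only in rows, so rows that repeat a pose let the fingers close, or fill a call up. It gives the time, the measured TCP pose, the force, the opening and the grip force at its end, in the units of the state.
- arm.read_state(): the state, without advancing time (a new reading comes with each control period).
- optics.get_image(name): name is "side" or "top"; returns the picture (384x512x3 uint8, blue, green, red); there is no depth.
- optics.camera_info(name): a dict with "camera_matrix" (3x3 intrinsics, pixels), "view" (4x4, takes a point from world to camera coordinates). Camera axes: x right, y up, looking along -z (the intrinsics and any distortion apply to the point x, -y, -z); pixel columns grow to the right and rows downward; lengths in mm; the calibration is good to about 2 mm. A picture is of the moment at which its call begins. camera_info takes no time and is no camera call.
- arm.job_done(): hands the job in; it is judged then, once.
The state is a dict: "clock": time; "joints": joint angles; "joint_vel": joint speeds; "joint_efforts": joint torques, N m; "position": TCP position; "ee_rot": TCP orientation; "contact_force": force on the tool from outside, world axes, zero at the start; "wrist_torque": the same for the moment, N m; "gripper_width": finger opening in mm; "grasp_force": force on a finger pad.
Only numpy, scipy, OpenCV 4.12 (cv2) and the standard library are available. Lean on these libraries where they do the work, as an engineer would, in place of code of your own. Each camera call takes 0.05 s, during which the arm holds its last target. There are 200 camera calls.

## Working session

There is one attempt and no reset: what is moved stays moved. The work goes in short steps, Python scripts to look and compute and a tool call to move; the robot and the scene stay as the last step left them, time stands still between calls to the robot, and variables do not carry over. Pictures are saved under pics/ and viewed, at most 10 in all, crops included, and the job is handed in when it is done.

Besides the shell and the picture viewer there is one more tool, called after "Request:" as name([rows], argument=value, ...), one row to a line, values as JSON. step_arm: Moves the arm, as the interface text tells. Its arguments: {"type":"object","properties":{"motion":{"type":"array","items":{"type":"object","properties":{"dr":{"type":"array","items":{"type":"number"}},"slide":{"type":"array","items":{"type":"number"}},"jaw":{"type":"number"}}}}},"required":["motion"]}

```bash
mkdir -p pics
cat > h.py <<'E'
import numpy as np, cv2
from bench import arm, optics
def ray(cam,u,v):
    i=optics.camera_info(cam);K=np.array(i["camera_matrix"],float);V=np.array(i["view"],float)
    d=np.linalg.inv(K)@[u,v,1]; d=np.array([d[0],-d[1],-d[2]])
    R=V[:3,:3]; return -R.T@V[:3,3], R.T@d
def plane(cam,u,v,z):
    o,d=ray(cam,u,v); return o+d*(z-o[2])/d[2]
def pix(cam,p):
    i=optics.camera_info(cam);K=np.array(i["camera_matrix"],float);V=np.array(i["view"],float)
    c=V[:3,:3]@np.array(p)+V[:3,3]; q=K@[c[0],-c[1],-c[2]]; return q[:2]/q[2]
E
python3 - <<'E'
from h import *
for n in("side","top"):
    im=optics.get_image(n); cv2.imwrite(f"pics/{n}0.png",im); i=optics.camera_info(n); print({k:np.round(v,3).tolist() if k!='x' else v for k,v in i.items() if k in("camera_matrix","view")},list(i)); print(ray(n,256,192))
s=arm.read_state(); print(s)
E
```

```text
{'camera_matrix': [[370.04, 0.0, 255.973], [0.0, 370.04, 187.702], [0.0, 0.0, 1.0]], 'view': [[0.962, -0.273, -0.015, -482.469], [0.162, 0.525, 0.836, -95.678], [-0.22, -0.806, 0.549, -1210.726], [0.0, 0.0, 0.0, 1.0]]} ['camera_matrix', 'view']
(array([  212.65445491, -1057.66908337,   737.49661329]), array([ 0.21864041,  0.80000778, -0.55885491]))
{'camera_matrix': [[407.421, 0.0, 252.833], [0.0, 407.421, 190.586], [0.0, 0.0, 1.0]], 'view': [[-0.003, -1.0, -0.001, -50.721], [0.989, -0.004, 0.151, -517.583], [-0.151, -0.001, 0.989, -1065.355], [0.0, 0.0, 0.0, 1.0]]} ['camera_matrix', 'view']
(array([ 351.16462846,  -53.58113628, 1131.04347115]), array([ 0.14705414, -0.00680069, -0.98914171]))
{'clock': 0.1, 'joints': array([-8.49397531e-01,  3.85463989e-01,  6.79221365e-03, -4.27032995e-04,
       -1.19402449e+00, -2.58593397e-01]), 'joint_vel': array([-0.00152823, -0.00261243,  0.00364903,  0.00248795,  0.00067778,
        0.00034378]), 'joint_efforts': array([-5.27835455e-04, -3.93319595e+01,  1.88931155e+01,  4.19797763e+00,
       -2.56583873e-03,  6.14530634e-06]), 'position': array([ 278.787626  , -558.73092279,  198.25332077]), 'ee_rot': array([-2.29266304e-01,  9.73363252e-01,  9.31592315e-04, -2.71963827e-04]), 'contact_force': array([-0.5200674 , -0.3507917 , -0.51174524]), 'wrist_torque': array([-0.0018404 , -0.02071491,  0.03528106]), 'grasp_force': 0.0, 'gripper_width': 85.46914685862113}
```

View pics/top0.png

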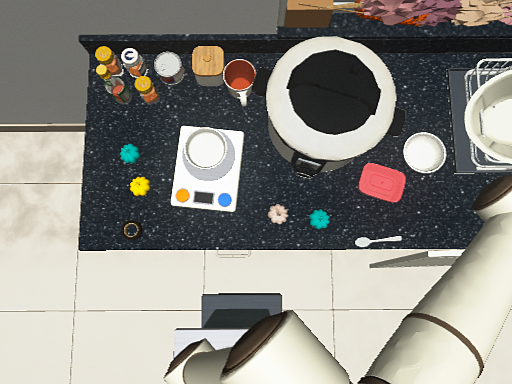

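View pics/side0.png

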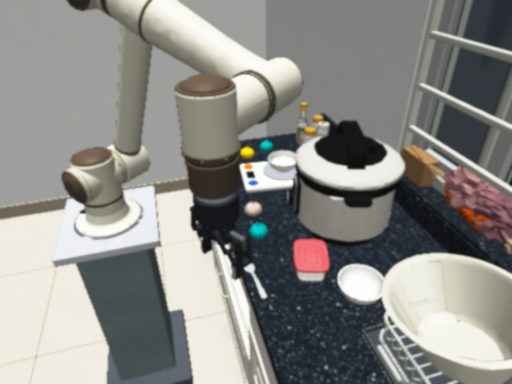

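Top view: orange key at (182,195), blue key at (225,200) and the bowl on the pan at (207,148). 

Candidates for the garlic:
- pinkish, at (278,214)
- turquoise, at (319,219) and (129,153)
- yellow, at (140,186)

The description fits the pink one. The bowl at (424,152) stands on the worktop, not on the scale. In the side view the pink one is at (253,208).

```bash
cat > m.py <<'E'
from h import *
def blob(im,lo,hi,box):
    x0,y0,x1,y1=box; m=np.zeros(im.shape[:2],np.uint8)
    h=cv2.cvtColor(im,cv2.COLOR_BGR2HSV); m[y0:y1,x0:x1]=cv2.inRange(h,lo,hi)[y0:y1,x0:x1]
    c=max(cv2.findContours(m,cv2.RETR_EXTERNAL,cv2.CHAIN_APPROX_NONE)[0],key=cv2.contourArea)
    return cv2.minEnclosingCircle(c),c,cv2.contourArea(c)
def cen(c): M=cv2.moments(c); return M['m10']/M['m00'],M['m01']/M['m00']
E
python3 - <<'E'
from m import *
t=cv2.imread("pics/top0.png"); s=cv2.imread("pics/side0.png")
for n,lo,hi,box,z in [("orange",(8,150,120),(22,255,255),(165,180,200,212),29),("blue",(100,120,80),(125,255,255),(210,185,240,215),29),("garlic",(0,0,110),(180,120,255),(262,198,295,230),24),("turq",(80,100,60),(100,255,255),(300,200,340,235),24),("spoon",(0,0,120),(180,60,255),(345,228,410,249),3),("tublid",(165,100,100),(180,255,255),(350,155,410,210),56)]:
    (c,r),k,a=blob(t,lo,hi,box); q=cen(k); print(n,np.round(q,1),round(r,1),a,"xyz",plane("top",*q,z).round(1), "mm r",round(np.linalg.norm(plane("top",q[0]+r,q[1],z)-plane("top",*q,z)),1))
(c,r),k,a=blob(t,(0,0,100),(180,60,255),(165,120,250,216)); rect=cv2.minAreaRect(k); print("scale",rect)
P=[plane("top",*p,26) for p in cv2.boxPoints(rect)]; print(np.round(P,1), np.mean(P,0))
(c,r),k,a=blob(s,(0,0,110),(180,120,255),(243,198,265,220)); q=cen(k); print("garlic side",q,a,plane("side",*q,28).round(1))
(c,r),k,a=blob(s,(8,120,120),(22,255,255),(238,158,262,180)); q=cen(k); print("orange side",q,a,plane("side",*q,29).round(1))
g=cv2.resize(t[110:240,110:340],None,fx=3.4,fy=3.4,interpolation=cv2.INTER_CUBIC); cv2.imwrite("pics/crop1.png",g)
E
```

```text
orange [182.1 194.9] 6.4 111.0 xyz [507.7 140.9  29. ] mm r 17.4
blue [224.3 199.3] 6.4 111.5 xyz [495.1  25.5  29. ] mm r 17.5
garlic [277.5 213.6] 10.3 261.0 xyz [ 456.2 -119.4   24. ] mm r 28.0
turq [319.1 218.8] 10.7 282.0 xyz [ 441.6 -232.3   24. ] mm r 29.0
spoon [373.3 240.5] 23.2 177.5 xyz [ 383.  -383.2    3. ] mm r 63.7
tublid [381.7 180.6] 24.1 1081.5 xyz [ 540.7 -397.7   56. ] mm r 64.6
scale ((207.02560424804688, 168.0324249267578), (66.07373046875, 81.9641342163086), 6.709836959838867)
[[480.8 175.3  26. ]
 [711.2 154.7  26. ]
 [688.1 -30.   26. ]
 [459.   -3.9  26. ]] [584.76799277  74.00774138  26.        ]
garlic side (252.76233635448136, 207.79053373615304) 165.5 [ 455.3 -126.6   28. ]
orange side (247.8198198198198, 165.93693693693692) 18.5 [508.7 137.7  29. ]
```

View pics/crop1.png

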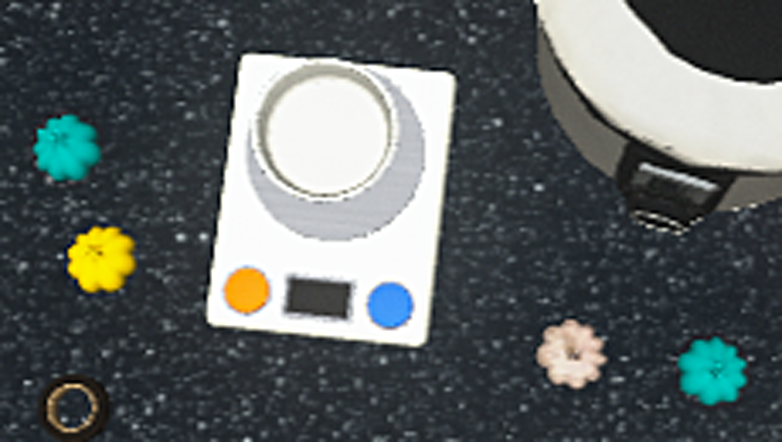

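The crop shows the pinkish garlic at (572,353) in the crop, which is clearly not turquoise or yellow. The orange key is the left one and the bowl stands on the pan. The sizes and spacing check out (keys 116 mm apart, garlic 56 mm across). I'll move off, aligning the tool axes with the world.

Request:
step_arm([
  {"dr": [0,0,0.5],"slide": [-42,43,0],"jaw": 0},
  {"dr": [0,0,1.0],"slide": [-84,86,0],"jaw": 0},
  {"dr": [0,0,1.5],"slide": [-126,129,0],"jaw": 0},
  {"dr": [0,0,2.0],"slide": [-168,172,0],"jaw": 0},
  {"dr": [0,0,2.5],"slide": [-210,215,0],"jaw": 0},
  {"dr": [0,0,3.0],"slide": [-252,258,0],"jaw": 0},
  {"dr": [0,0,3.31],"slide": [-294,300,0],"jaw": 0},
  {"dr": [0,0,3.31],"slide": [-294,300,0],"jaw": 0},
])

```text
clock: 1.1
position: [409.1, -156.3, 199.2]
ee_rot: [-0.004, 1.0, 0.0, 0.0]
contact_force: [0.0, -1.2, 0.0]
gripper_width: 0.0
grasp_force: 0.0
```

Run:
```python
from m import *
from scipy.spatial.transform import Rotation as R
t=cv2.imread("pics/top0.png")
c=cv2.HoughCircles(cv2.cvtColor(t[120:185,165:250],cv2.COLOR_BGR2GRAY),cv2.HOUGH_GRADIENT,1,30,param1=80,param2=12,minRadius=17,maxRadius=25)
for x,y,r in c[0]: print("circ",x+165,y+120,r,plane("top",x+165,y+120,83).round(1),"r mm",(plane("top",x+165+r,y+120,83)-plane("top",x+165,y+120,83))[1])
s=arm.read_state(); print(s["position"],R.from_quat(s["ee_rot"]).as_matrix().round(3),s["contact_force"],s["gripper_width"])
```

```text
circ 207.5 156.5 24.4 [602.   66.6  83. ] r mm -64.32407835765846
[ 409.06716942 -156.32692559  199.2209344 ] [[-1.    -0.007  0.   ]
 [-0.007  1.     0.   ]
 [-0.     0.    -1.   ]] [ 0.01434542 -1.19246861  0.04204057] 0.010867451539257812
```

Request:
step_arm([
  {"dr": [0,0,0],"slide": [-17,49,0],"jaw": 0},
  {"dr": [0,0,0],"slide": [-34,98,0],"jaw": 0},
  {"dr": [0,0,0],"slide": [-51,147,0],"jaw": 0},
  {"dr": [0,0,0],"slide": [-68,196,0],"jaw": 0},
  {"dr": [0,0,0],"slide": [-85,246,0],"jaw": 0},
  {"dr": [0,0,0],"slide": [-101,296,0],"jaw": 0},
  {"dr": [0,0,0],"slide": [-101,296,55],"jaw": 0},
  {"dr": [0,0,0],"slide": [-101,296,110],"jaw": 0},
])

```text
clock: 2.1
position: [509.4, 136.5, 87.9]
ee_rot: [-0.0, 1.0, 0.0, 0.0]
contact_force: [-0.2, 0.2, -0.0]
gripper_width: 0.0
grasp_force: 0.0
```

Run:
```python
from m import *
t=cv2.imread("pics/top0.png")
g=cv2.resize(t[120:185,165:250],None,fx=8,fy=8,interpolation=cv2.INTER_CUBIC)
g=cv2.convertScaleAbs(cv2.cvtColor(g,cv2.COLOR_BGR2GRAY),alpha=2.2,beta=-300); cv2.imwrite("pics/bowl.png",g)
s=optics.get_image("side"); a=cv2.resize(s[90:240,170:340],None,fx=4,fy=4,interpolation=cv2.INTER_CUBIC); cv2.imwrite("pics/key.png",a)
p=arm.read_state(); print(p["position"],p["contact_force"])
```

```text
[503.49618819 133.49382309  80.06348547] [-2.31487246 -1.56618569 -5.09616966]
```

View pics/bowl.png

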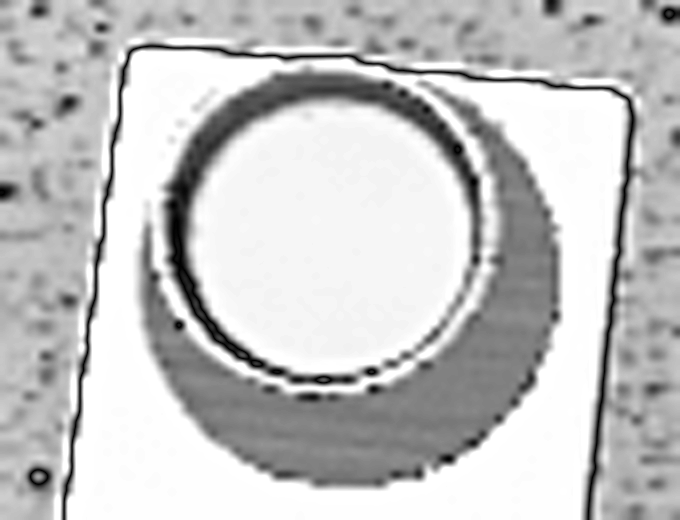

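View pics/key.png

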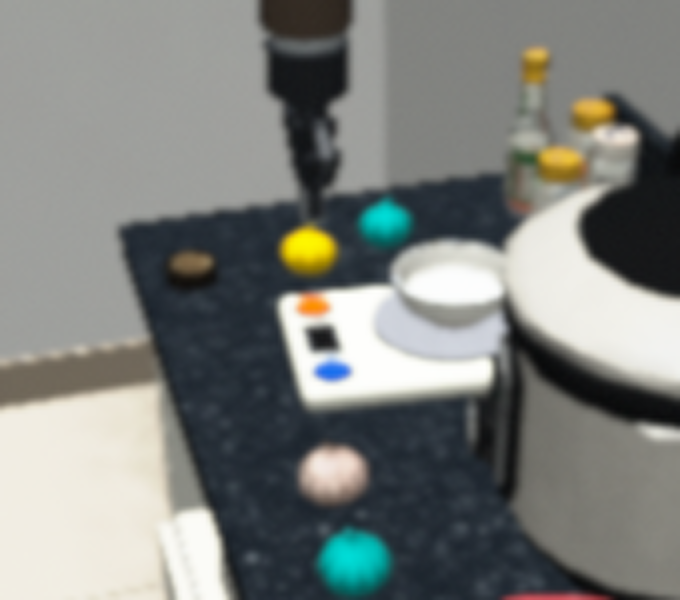

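The bowl image shows the rim circle at about px (205.5,149), radius 21.4 px (56 mm), sitting on the grey pan. The key image shows the closed gripper hanging above the orange key. Next I'll settle and descend.

Request:
step_arm([
  {"dr": [0,0,0],"slide": [0,0,10],"jaw": 0},
  {"dr": [0,0,0],"slide": [0,0,20],"jaw": 0},
  {"dr": [0,0,0],"slide": [0,0,30],"jaw": 0},
  {"dr": [0,0,0],"slide": [0,0,40],"jaw": 0},
  {"dr": [0,0,0],"slide": [0,0,40],"jaw": 0},
  {"dr": [0,0,0],"slide": [0,0,40],"jaw": 0},
  {"dr": [0,0,0],"slide": [0,0,40],"jaw": 0},
  {"dr": [0,0,0],"slide": [0,0,40],"jaw": 0},
])

```text
clock: 3.15
position: [509.2, 136.7, 49.5]
ee_rot: [-0.0, 1.0, 0.0, 0.0]
contact_force: [0.2, 0.3, 0.2]
gripper_width: 0.2
grasp_force: 0.0
```

Run:
```python
from m import *
print(plane("top",205.6,149,83), plane("top",205.6+21.4,149,83))
p=arm.read_state(); print(p["position"],p["contact_force"],p["ee_rot"])
for n,z in(("side",29),):
    s=optics.get_image(n); P=p["position"]; print(pix(n,P))
    u,v=pix(n,P).astype(int); cv2.imwrite("pics/key2.png",cv2.resize(s[v-40:v+40,u-50:u+60],None,fx=6,fy=6,interpolation=cv2.INTER_CUBIC))
```

```text
[622.37445586  71.92569645  83.        ] [622.16245925  15.34822567  83.        ]
[509.15876018 136.677137    49.50701488] [0.21827665 0.27481283 0.18361493] [-3.75781773e-04  9.99999883e-01  1.56494161e-04  2.63091430e-04]
[247.84651542 161.36160875]
```

View pics/key2.png

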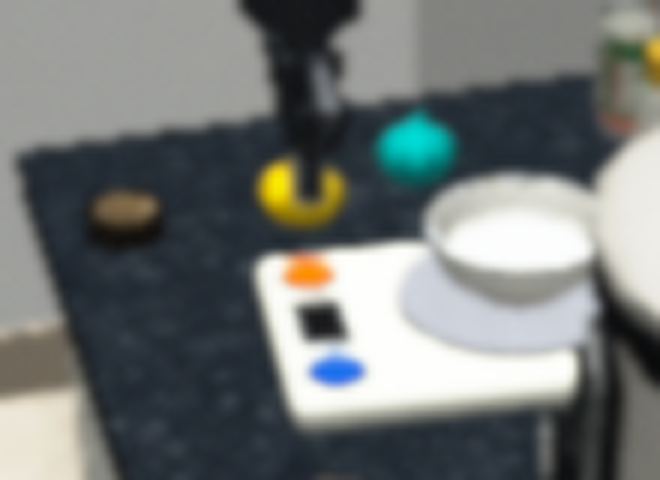

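The fingertip is at crop (308,205), above the orange key at (307,272), with only a small y offset. I'll descend to just above the key, then press in small steps watching the force.

Request:
step_arm([
  {"dr": [0,0,0],"slide": [1,2,6],"jaw": 0},
  {"dr": [0,0,0],"slide": [1,2,12],"jaw": 0},
  {"dr": [0,0,0],"slide": [1,2,16],"jaw": 0},
  {"dr": [0,0,0],"slide": [1,2,19],"jaw": 0},
  {"dr": [0,0,0],"slide": [1,2,20],"jaw": 0},
  {"dr": [0,0,0],"slide": [1,2,20.5],"jaw": 0},
  {"dr": [0,0,0],"slide": [1,2,21],"jaw": 0},
  {"dr": [0,0,0],"slide": [1,2,21],"jaw": 0},
])

```text
clock: 4.2
position: [508.1, 138.6, 28.3]
ee_rot: [-0.0, 1.0, 0.0, 0.0]
contact_force: [-0.5, -0.4, 0.3]
gripper_width: -0.2
grasp_force: 0.0
```

Request:
step_arm([
  {"dr": [0,0,0],"slide": [0,0,0.5],"jaw": 0},
  {"dr": [0,0,0],"slide": [0,0,0.5],"jaw": 0},
  {"dr": [0,0,0],"slide": [0,0,1],"jaw": 0},
  {"dr": [0,0,0],"slide": [0,0,1],"jaw": 0},
  {"dr": [0,0,0],"slide": [0,0,1.5],"jaw": 0},
  {"dr": [0,0,0],"slide": [0,0,1.5],"jaw": 0},
  {"dr": [0,0,0],"slide": [0,0,1.5],"jaw": 0},
  {"dr": [0,0,0],"slide": [0,0,1.5],"jaw": 0},
])

```text
clock: 5.2
position: [508.0, 138.5, 26.7]
ee_rot: [-0.0, 1.0, 0.0, -0.0]
contact_force: [-0.3, -0.6, 0.8]
gripper_width: -0.3
grasp_force: 0.0
```

Run:
```python
from m import *
p=arm.read_state(); s=optics.get_image("side"); t=optics.get_image("top"); print(pix("side",p["position"]),pix("top",p["position"]))
a=cv2.resize(s[125:185,220:285],None,fx=6,fy=6,interpolation=cv2.INTER_NEAREST)
b=cv2.resize(t[165:225,150:215],None,fx=6,fy=6,interpolation=cv2.INTER_NEAREST)
cv2.imwrite("pics/key3.png",np.hstack([a,b]))
```

```text
[247.58633881 166.38310734] [183.07757102 194.92248447]
```

View pics/key3.png

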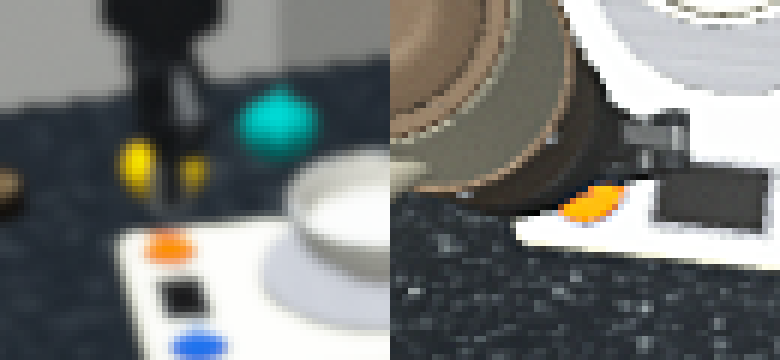

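The side view shows the fingertip still short of the orange key: the tip is at about (170,215) in the crop and the key at (168,248). I'll keep going down with force feedback.

Request:
step_arm([
  {"dr": [0,0,0],"slide": [0,0,0.5],"jaw": 0},
  {"dr": [0,0,0],"slide": [0,0,1],"jaw": 0},
  {"dr": [0,0,0],"slide": [0,0,1.5],"jaw": 0},
  {"dr": [0,0,0],"slide": [0,0,2],"jaw": 0},
  {"dr": [0,0,0],"slide": [0,0,2.5],"jaw": 0},
  {"dr": [0,0,0],"slide": [0,0,3],"jaw": 0},
  {"dr": [0,0,0],"slide": [0,0,3],"jaw": 0},
  {"dr": [0,0,0],"slide": [0,0,3],"jaw": 0},
])

```text
clock: 6.3
position: [508.0, 138.5, 23.7]
ee_rot: [-0.0, 1.0, 0.0, 0.0]
contact_force: [0.1, -0.3, 0.1]
gripper_width: 0.1
grasp_force: 0.0
```

Request:
step_arm([
  {"dr": [0,0,0],"slide": [0,0,0.5],"jaw": 0},
  {"dr": [0,0,0],"slide": [0,0,1],"jaw": 0},
  {"dr": [0,0,0],"slide": [0,0,1.5],"jaw": 0},
  {"dr": [0,0,0],"slide": [0,0,2],"jaw": 0},
  {"dr": [0,0,0],"slide": [0,0,2.5],"jaw": 0},
  {"dr": [0,0,0],"slide": [0,0,3],"jaw": 0},
  {"dr": [0,0,0],"slide": [0,0,3],"jaw": 0},
  {"dr": [0,0,0],"slide": [0,0,3],"jaw": 0},
])

```text
clock: 7.3
position: [508.0, 138.5, 20.7]
ee_rot: [-0.0, 1.0, -0.0, -0.0]
contact_force: [-0.9, -0.2, -0.1]
gripper_width: 0.2
grasp_force: 0.0
```

Request:
step_arm([
  {"dr": [0,0,0],"slide": [0,0,0.5],"jaw": 0},
  {"dr": [0,0,0],"slide": [0,0,1],"jaw": 0},
  {"dr": [0,0,0],"slide": [0,0,1.5],"jaw": 0},
  {"dr": [0,0,0],"slide": [0,0,2],"jaw": 0},
  {"dr": [0,0,0],"slide": [0,0,2.5],"jaw": 0},
  {"dr": [0,0,0],"slide": [0,0,2.5],"jaw": 0},
  {"dr": [0,0,0],"slide": [0,0,2.5],"jaw": 0},
  {"dr": [0,0,0],"slide": [0,0,2.5],"jaw": 0},
])

```text
clock: 8.3
position: [508.0, 138.5, 18.3]
ee_rot: [-0.0, 1.0, 0.0, 0.0]
contact_force: [-1.0, -0.2, 0.3]
gripper_width: -0.1
grasp_force: 0.0
```

Request:
step_arm([
  {"dr": [0,0,0],"slide": [0,0,0.5],"jaw": 0},
  {"dr": [0,0,0],"slide": [0,0,1],"jaw": 0},
  {"dr": [0,0,0],"slide": [0,0,1.5],"jaw": 0},
  {"dr": [0,0,0],"slide": [0,0,2],"jaw": 0},
  {"dr": [0,0,0],"slide": [0,0,2.5],"jaw": 0},
  {"dr": [0,0,0],"slide": [0,0,2.5],"jaw": 0},
  {"dr": [0,0,0],"slide": [0,0,2.5],"jaw": 0},
  {"dr": [0,0,0],"slide": [0,0,2.5],"jaw": 0},
])

```text
clock: 9.3
position: [508.0, 138.6, 15.8]
ee_rot: [-0.0, 1.0, 0.0, 0.0]
contact_force: [0.9, -0.5, 0.3]
gripper_width: 0.3
grasp_force: 0.0
```

Run:
```python
from m import *
p=arm.read_state(); s=optics.get_image("side"); print(pix("side",p["position"]),p["position"],p["contact_force"])
cv2.imwrite("pics/key4.png",cv2.resize(s[130:180,225:285],None,fx=10,fy=10,interpolation=cv2.INTER_NEAREST))
```

```text
[247.67290526 168.83726749] [508.01433463 138.56105346  15.7614863 ] [ 0.89490603 -0.53059906  0.25881447]
```

View pics/key4.png

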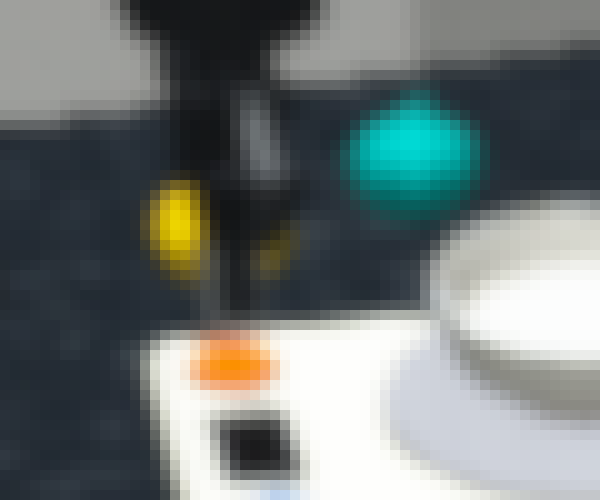

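The tip still looks 4–5 px short of the key: its end is at about (235,320) in the crop and the key centre at (235,365). There is no contact yet, so I continue.

Request:
step_arm([
  {"dr": [0,0,0],"slide": [0,0,0.5],"jaw": 0},
  {"dr": [0,0,0],"slide": [0,0,1],"jaw": 0},
  {"dr": [0,0,0],"slide": [0,0,1.5],"jaw": 0},
  {"dr": [0,0,0],"slide": [0,0,2],"jaw": 0},
  {"dr": [0,0,0],"slide": [0,0,2.5],"jaw": 0},
  {"dr": [0,0,0],"slide": [0,0,3],"jaw": 0},
  {"dr": [0,0,0],"slide": [0,0,3],"jaw": 0},
  {"dr": [0,0,0],"slide": [0,0,3],"jaw": 0},
])

```text
clock: 10.35
position: [508.0, 138.5, 12.7]
ee_rot: [-0.0, 1.0, 0.0, -0.0]
contact_force: [-0.1, 0.5, -0.2]
gripper_width: -0.3
grasp_force: 0.0
```

Run:
```python
from m import *
print(pix("side",[278.8,-558.7,198]),pix("side",[278.8,-558.7,211]),pix("top",[278.8,-558.7,198]))
# finger tips in first side image: darkest region
s=cv2.imread("pics/side0.png"); g=cv2.cvtColor(s,cv2.COLOR_BGR2GRAY)
m=np.zeros_like(g); m[215:300,185:265]=(g[215:300,185:265]<60)
for v in range(228,292,4): 
    u=np.where(m[v])[0]; print(v,u.min() if len(u) else None,u.max() if len(u) else None,len(u))
```

```text
[222.45181441 280.1700482 ] [222.00943534 275.41114633] [479.45140482 284.57839413]
228 193 248 56
232 198 248 43
236 200 251 40
240 203 264 52
244 202 264 48
248 203 264 46
252 224 264 39
256 229 264 30
260 231 264 34
264 232 264 25
268 235 264 17
272 236 264 19
276 236 264 22
280 243 264 15
284 245 264 9
288 246 255 10
```

Request:
step_arm([
  {"dr": [0,0,0],"slide": [0,0,0.5],"jaw": 0},
  {"dr": [0,0,0],"slide": [0,0,0.5],"jaw": 0},
  {"dr": [0,0,0],"slide": [0,0,1],"jaw": 0},
  {"dr": [0,0,0],"slide": [0,0,1],"jaw": 0},
  {"dr": [0,0,0],"slide": [0,0,1.5],"jaw": 0},
  {"dr": [0,0,0],"slide": [0,0,2],"jaw": 0},
  {"dr": [0,0,0],"slide": [0,0,2],"jaw": 0},
  {"dr": [0,0,0],"slide": [0,0,2],"jaw": 0},
])

```text
clock: 11.35
position: [508.0, 138.6, 10.7]
ee_rot: [-0.0, 1.0, 0.0, -0.0]
contact_force: [0.4, -0.2, -0.2]
gripper_width: 0.2
grasp_force: 0.0
```

Request:
step_arm([
  {"dr": [0,0,0],"slide": [0,0,0.5],"jaw": 0},
  {"dr": [0,0,0],"slide": [0,0,0.5],"jaw": 0},
  {"dr": [0,0,0],"slide": [0,0,1],"jaw": 0},
  {"dr": [0,0,0],"slide": [0,0,1],"jaw": 0},
  {"dr": [0,0,0],"slide": [0,0,1.5],"jaw": 0},
  {"dr": [0,0,0],"slide": [0,0,2],"jaw": 0},
  {"dr": [0,0,0],"slide": [0,0,2],"jaw": 0},
  {"dr": [0,0,0],"slide": [0,0,2],"jaw": 0},
])

```text
clock: 12.35
position: [508.0, 138.5, 8.7]
ee_rot: [-0.0, 1.0, 0.0, 0.0]
contact_force: [0.3, 0.7, -0.7]
gripper_width: -0.0
grasp_force: 0.0
```

Run:
```python
from m import *
p=arm.read_state(); s=optics.get_image("side"); print(pix("side",p["position"]),p["position"],p["contact_force"])
cv2.imwrite("pics/key5.png",s)
g=cv2.cvtColor(s,cv2.COLOR_BGR2GRAY); print(g[150:176,240:258]); h=cv2.cvtColor(s,cv2.COLOR_BGR2HSV)
print(cv2.inRange(h,(5,110,120),(22,255,255))[156:176,238:262]//255)
```

```text
[247.72361785 170.41309917] [508.01259508 138.5451444    8.72091454] [ 0.26692491  0.70130869 -0.66379453]
[[101 141 150 124  78  41  27  28  31  39  52  62  59  47  39  40  45  47]
 [119 164 179 158 107  53  27  22  24  27  36  41  40  35  37  45  51  52]
 [125 169 187 170 119  59  27  21  21  26  31  34  33  32  42  54  60  59]
 [118 162 181 165 117  61  29  21  20  23  28  31  30  34  45  57  60  59]
 [ 97 140 160 151 115  67  32  21  21  24  27  29  30  37  48  56  59  54]
 [ 73 107 130 131 107  70  40  26  24  28  33  38  39  42  50  55  55  51]
 [ 56  77  98 107  98  76  54  35  27  31  43  52  50  46  49  52  51  48]
 [ 50  58  73  83  84  80  64  42  31  35  50  58  55  48  45  48  49  48]
 [ 46  50  55  63  71  77  68  48  34  39  49  54  51  45  44  46  50  51]
 [ 47  48  48  51  62  73  71  52  37  36  46  52  49  46  45  48  51  52]
 [ 46  46  45  46  57  74  73  55  38  35  45  51  50  47  47  47  51  55]
 [ 46  45  43  46  59  74  74  56  39  39  49  62  70  73  74  76  83  95]
 [ 51  60  68  71  77  83  78  61  46  53  80 118 151 167 172 174 180 190]
 [ 89 126 152 159 
[... 1278 characters left out ...]
0 0 0 0 0 0 0 0 0 0 0 0 0 0 0 0 0 0]
 [0 0 0 0 0 0 0 0 0 0 0 1 0 0 0 0 0 0 0 0 0 0 0 0]
 [0 0 0 0 0 0 0 0 1 1 1 1 1 0 0 0 0 0 0 0 0 0 0 0]
 [0 0 0 0 0 0 0 1 1 1 1 1 1 1 0 0 0 0 0 0 0 0 0 0]
 [0 0 0 0 0 0 0 1 1 1 1 1 1 1 0 0 0 0 0 0 0 0 0 0]
 [0 0 0 0 0 0 0 1 1 1 1 1 1 1 0 0 0 0 0 0 0 0 0 0]
 [0 0 0 0 0 0 0 0 1 1 1 1 0 0 0 0 0 0 0 0 0 0 0 0]
 [0 0 0 0 0 0 0 0 0 0 0 0 0 0 0 0 0 0 0 0 0 0 0 0]
 [0 0 0 0 0 0 0 0 0 0 0 0 0 0 0 0 0 0 0 0 0 0 0 0]
 [0 0 0 0 0 0 0 0 0 0 0 0 0 0 0 0 0 0 0 0 0 0 0 0]
 [0 0 0 0 0 0 0 0 0 0 0 0 0 0 0 0 0 0 0 0 0 0 0 0]
 [0 0 0 0 0 0 0 0 0 0 0 0 0 0 0 0 0 0 0 0 0 0 0 0]
 [0 0 0 0 0 0 0 0 0 0 0 0 0 0 0 0 0 0 0 0 0 0 0 0]
 [0 0 0 0 0 0 0 0 0 0 0 0 0 0 0 0 0 0 0 0 0 0 0 0]]
```

Run:
```python
from m import *
a=cv2.imread("pics/side0.png").astype(int); b=cv2.imread("pics/key5.png").astype(int)
c=cv2.imread("pics/key4.png")[5::10,5::10].astype(int); A=np.abs(a-b).max(2); print("now-start rows158-170 cols 242-256\n",A[158:171,242:257])
C=np.abs(a[130:180,225:285]-c).max(2); print("key4-start\n",C[28:41,17:32])
k=cv2.imread("pics/key3.png")[3::6,3::6][:, :65].astype(int); D=np.abs(a[125:185,220:285]-k).max(2); print("key3\n",D[25:46,22:37])
```

```text
now-start rows158-170 cols 242-256
 [[ 1  4 17 34 34 49 61 52 33 13  6  2  1  1  1]
 [ 2  1 14 26 27 10 25 24  9  4  2  0  1  1  0]
 [ 1  4 16 31 29 10 15 18  9  3  3  2  1  0  2]
 [ 1  4 19 34 29  6 24 25 17  6  1  1  0  1  0]
 [ 1  2 11 19  7 30 54 56 44 22  6  1  1  1  1]
 [ 0  0  3 12 39 69 82 76 57 26  6  1  1  0  0]
 [ 0  1  3 11 26 41 44 50 41 17  3  0  0  0  0]
 [ 0  0  2  9 12 14 16 20 17  8  1  0  0  0  0]
 [ 1  0  2  3  2  7  4  4  5  2  0  1  0  0  0]
 [ 0  1  1  2  1  0  1  1  3  1  0  0  0  0  0]
 [ 1  1  1  0  2  1  1  1  0  1  0  0  0  0  0]
 [ 0  1  1  0  1  0  1  0  1  0  1  0  1  0  0]
 [ 1  0  0  1  1  0  2  1  1  1  0  1  1  0  0]]
key4-start
 [[ 1  4 17 35 34 51 61 55 30 12  5  1  1  1  1]
 [ 1  2 13 26 25 14 27 25  9  4  3  0  1  1  1]
 [ 1  3 13 29 27  7 14 15  5  6  3  1  1  0  1]
 [ 1  3 13 28 31 17  6  5 10 10  4  0  1  0  1]
 [ 1  1  6 17 22 15  9 10  8  5  2  0  1  1  1]
 [ 1  1  2  7  9  8  6  6  4  1  1  1  1  1  0]
 [ 0  1  1  1  3  4  1  2  1  0  1  0  0  0  0]
 [ 0  0  0  1  1  2  1  0  0  0  0  0  0  0  0]
 [ 1  0  1  0  3  1  1  3  1  1  1  0  0  0
[... 827 characters left out ...]
1   1]
 [  1   2   9  19  23  19  14  12  10   8   4   1   1   1   2]
 [  0   1   4   8  11  10   9   7   3   2   1   1   1   1   1]
 [  1   1   1   1   2   1   2   2   1   0   1   0   1   1   1]
 [  1   1   1   1   0   1   0   1   0   1   0   0   0   1   0]
 [  0   0   1   1   0   1   0   1   0   0   1   0   0   0   0]
 [  0   0   0   1   0   1   0   1   1   0   0   0   0   0   0]
 [  1   1   1   1   2   1   0   2   1   0   1   0   0   0   0]
 [  0   1   1   1   1   1   0   1   2   0   0   0   0   0   0]
 [  0   0   1   0   1   1   1   1   1   1   0   0   0   0   0]
 [  0   0   1   0   1   0   1   1   1   0   1   0   0   0   0]
 [  1   0   0   0   0   1   1   1   1   1   0   0   1   0   0]]
```

Differencing against the start image shows the tip in front of the scale and over the key. It ends at row ~164, while contact should come at ~166, so the fingers really end about 25–28 mm short of the reported TCP. I'll go on by force.

Request:
step_arm([
  {"dr": [0,0,0],"slide": [0,0,0.5],"jaw": 0},
  {"dr": [0,0,0],"slide": [0,0,1],"jaw": 0},
  {"dr": [0,0,0],"slide": [0,0,1.5],"jaw": 0},
  {"dr": [0,0,0],"slide": [0,0,2],"jaw": 0},
  {"dr": [0,0,0],"slide": [0,0,2.5],"jaw": 0},
  {"dr": [0,0,0],"slide": [0,0,3],"jaw": 0},
  {"dr": [0,0,0],"slide": [0,0,3],"jaw": 0},
  {"dr": [0,0,0],"slide": [0,0,3],"jaw": 0},
])

```text
clock: 13.4
position: [508.0, 138.5, 5.7]
ee_rot: [-0.0, 1.0, -0.0, -0.0]
contact_force: [-0.5, 0.3, 0.3]
gripper_width: 0.1
grasp_force: 0.0
```

Request:
step_arm([
  {"dr": [0,0,0],"slide": [0,0,0.5],"jaw": 0},
  {"dr": [0,0,0],"slide": [0,0,1],"jaw": 0},
  {"dr": [0,0,0],"slide": [0,0,1.5],"jaw": 0},
  {"dr": [0,0,0],"slide": [0,0,1.5],"jaw": 0},
  {"dr": [0,0,0],"slide": [0,0,2],"jaw": 0},
  {"dr": [0,0,0],"slide": [0,0,2],"jaw": 0},
  {"dr": [0,0,0],"slide": [0,0,2],"jaw": 0},
  {"dr": [0,0,0],"slide": [0,0,2],"jaw": 0},
])

```text
clock: 14.4
position: [508.0, 138.6, 3.7]
ee_rot: [-0.0, 1.0, 0.0, 0.0]
contact_force: [-0.2, 0.7, 0.1]
gripper_width: -0.1
grasp_force: 0.0
```

Request:
step_arm([
  {"dr": [0,0,0],"slide": [0,0,0.5],"jaw": 0},
  {"dr": [0,0,0],"slide": [0,0,1],"jaw": 0},
  {"dr": [0,0,0],"slide": [0,0,1.5],"jaw": 0},
  {"dr": [0,0,0],"slide": [0,0,1.5],"jaw": 0},
  {"dr": [0,0,0],"slide": [0,0,2],"jaw": 0},
  {"dr": [0,0,0],"slide": [0,0,2],"jaw": 0},
  {"dr": [0,0,0],"slide": [0,0,2],"jaw": 0},
  {"dr": [0,0,0],"slide": [0,0,2],"jaw": 0},
])

```text
clock: 15.4
position: [508.0, 138.5, 1.7]
ee_rot: [-0.0, 1.0, 0.0, -0.0]
contact_force: [0.6, -0.4, 1.0]
gripper_width: 0.4
grasp_force: 0.0
```

Run:
```python
from m import *
p=arm.read_state(); b=optics.get_image("side"); cv2.imwrite("pics/key6.png",b); print(p["position"],p["contact_force"],p["joint_efforts"],p["joints"])
a=cv2.imread("pics/side0.png").astype(int); A=np.abs(a-b).max(2); print(A[158:172,242:257])
```

```text
[507.99527609 138.5439621    1.72359653] [ 0.56899566 -0.37997471  0.96601585] [-3.69649433e-04 -3.59799850e+01  1.22108066e+01  2.71317199e+00
 -5.62430669e-04 -3.57720126e-06] [ 5.74596967e-01  4.53970048e-01 -4.70637732e-01 -8.64390009e-06
 -6.46185933e-01 -2.14473698e+00]
[[  1   4  13  23  39  59  68  61  44  27  16   7   2   2   1]
 [  2   2  12  24  22  16  30  26  11   3   1   2   1   0   1]
 [  2   4  16  29  27   5  16  15   3   7   4   1   1   1   2]
 [  2   5  19  33  27   5  25  22   6   4   2   1   1   1   1]
 [  1   3  11  16   9  42  69  72  54  26   7   2   2   0   1]
 [  0   1  10  39  86 128 156 152 106  44   6   1   0   0   0]
 [  0   2   9  44 104 154 172 155  94  28   4   0   0   0   0]
 [  0   1   5  20  50  85  91  76  47  19   3   1   0   0   0]
 [  1   0   3   8  25  45  42  31  18   7   2   1   0   0   0]
 [  0   1   1   3   7  11  10   6   5   2   1   1   0   0   0]
 [  1   0   1   1   1   1   2   2   1   1   0   0   0   0   0]
 [  0   0   1   0   2   1   1   1   1   1   0   0   0   0   0]
 [  1   0   0   1   0   1   1   1   1   0   0   1   1   0   0]
 [  0   1   0   1   1   1   1   1   1   1   1   1   1   0   0]]
```

Request:
step_arm([
  {"dr": [0,0,0],"slide": [0,0,0.5],"jaw": 0},
  {"dr": [0,0,0],"slide": [0,0,1],"jaw": 0},
  {"dr": [0,0,0],"slide": [0,0,1.5],"jaw": 0},
  {"dr": [0,0,0],"slide": [0,0,1.5],"jaw": 0},
  {"dr": [0,0,0],"slide": [0,0,2],"jaw": 0},
  {"dr": [0,0,0],"slide": [0,0,2],"jaw": 0},
  {"dr": [0,0,0],"slide": [0,0,2],"jaw": 0},
  {"dr": [0,0,0],"slide": [0,0,2],"jaw": 0},
])

```text
clock: 16.45
position: [508.0, 138.6, -0.3]
ee_rot: [-0.0, 1.0, 0.0, 0.0]
contact_force: [0.5, 0.4, -0.3]
gripper_width: 0.1
grasp_force: 0.0
```

Request:
step_arm([
  {"dr": [0,0,0],"slide": [0,0,0.5],"jaw": 0},
  {"dr": [0,0,0],"slide": [0,0,1],"jaw": 0},
  {"dr": [0,0,0],"slide": [0,0,1.5],"jaw": 0},
  {"dr": [0,0,0],"slide": [0,0,1.5],"jaw": 0},
  {"dr": [0,0,0],"slide": [0,0,2],"jaw": 0},
  {"dr": [0,0,0],"slide": [0,0,2],"jaw": 0},
  {"dr": [0,0,0],"slide": [0,0,2],"jaw": 0},
  {"dr": [0,0,0],"slide": [0,0,2],"jaw": 0},
])

```text
clock: 17.45
position: [508.0, 138.6, -2.3]
ee_rot: [-0.0, 1.0, 0.0, 0.0]
contact_force: [-0.3, -0.8, 0.2]
gripper_width: 0.1
grasp_force: 0.0
```

Request:
step_arm([
  {"dr": [0,0,0],"slide": [0,0,0.5],"jaw": 0},
  {"dr": [0,0,0],"slide": [0,0,1],"jaw": 0},
  {"dr": [0,0,0],"slide": [0,0,1.5],"jaw": 0},
  {"dr": [0,0,0],"slide": [0,0,2],"jaw": 0},
  {"dr": [0,0,0],"slide": [0,0,2],"jaw": 0},
  {"dr": [0,0,0],"slide": [0,0,2.5],"jaw": 0},
  {"dr": [0,0,0],"slide": [0,0,2.5],"jaw": 0},
  {"dr": [0,0,0],"slide": [0,0,2.5],"jaw": 0},
])

```text
clock: 18.45
position: [508.0, 138.5, -4.7]
ee_rot: [-0.0, 1.0, 0.0, 0.0]
contact_force: [-1.0, -0.4, 5.0]
gripper_width: 0.1
grasp_force: 2.5
```

Run:
```python
from m import *
p=arm.read_state(); b=optics.get_image("side"); cv2.imwrite("pics/key7.png",b); print(p["position"],p["contact_force"])
a=cv2.imread("pics/side0.png").astype(int); A=np.abs(a-b).max(2); print(A[161:172,242:257])
```

```text
[508.03301206 138.53647583  -4.65196225] [-0.97778051 -0.36579653  4.97888032]
[[  1   5  17  32  25   6  27  29  18   7   2   1   0   1   0]
 [  1   2  11  17  10  43  70  76  61  30   9   1   1   1   1]
 [  2   4  19  50  93 130 158 159 116  51   8   2   0   1   0]
 [  0   5  23  76 139 185 205 194 129  46   8   1   0   0   0]
 [  0   2  13  52 120 176 200 185 122  46  12   2   0   0   0]
 [  0   1   7  24  75 126 141 123  78  29  14   3   0   0   0]
 [  1   0   4  12  30  53  57  45  24  11   5   1   0   0   0]
 [  0   1   2   5   6  10   9   7   5   4   2   0   0   0   0]
 [  0   0   1   2   3   3   3   3   4   4   1   0   0   0   0]
 [  1   0   0   0   1   2   2   4   4   1   1   0   1   0   0]
 [  0   1   0   1   1   1   1   1   1   1   1   1   1   0   0]]
```

Contact: 5 N. I'll press a touch more, hold, then release and rise.

Request:
step_arm([
  {"dr": [0,0,0],"slide": [0,0,0.3],"jaw": 0},
  {"dr": [0,0,0],"slide": [0,0,0.6],"jaw": 0},
  {"dr": [0,0,0],"slide": [0,0,0.6],"jaw": 0},
  {"dr": [0,0,0],"slide": [0,0,0.6],"jaw": 0},
  {"dr": [0,0,0],"slide": [0,0,0.6],"jaw": 0},
  {"dr": [0,0,0],"slide": [0,0,0.6],"jaw": 0},
  {"dr": [0,0,0],"slide": [0,0,0.6],"jaw": 0},
  {"dr": [0,0,0],"slide": [0,0,0.6],"jaw": 0},
])

```text
clock: 19.5
position: [508.0, 138.6, -5.0]
ee_rot: [-0.0, 1.0, -0.0, 0.0]
contact_force: [-3.1, -0.7, 6.4]
gripper_width: -0.4
grasp_force: 3.5
```

Request:
step_arm([
  {"dr": [0,0,0],"slide": [0,0,-50],"jaw": 0},
  {"dr": [0,0,0],"slide": [0,0,-100],"jaw": 0},
  {"dr": [0,0,0],"slide": [9,-44,-100],"jaw": 85},
  {"dr": [0,0,0],"slide": [18,-88,-100],"jaw": 85},
  {"dr": [0,0,0],"slide": [27,-132,-100],"jaw": 85},
  {"dr": [0,0,0],"slide": [36,-176,-100],"jaw": 85},
  {"dr": [0,0,0],"slide": [45,-220,-100],"jaw": 85},
  {"dr": [0,0,0],"slide": [52,-259,-100],"jaw": 85},
])

```text
clock: 20.5
position: [455.6, -121.9, 94.1]
ee_rot: [-0.0, 1.0, 0.0, -0.0]
contact_force: [1.0, 0.9, -0.0]
gripper_width: 85.1
grasp_force: 0.0
```

Request:
step_arm([
  {"dr": [0,0,0],"slide": [0,0,0],"jaw": 85},
  {"dr": [0,0,0],"slide": [0,0,0],"jaw": 85},
  {"dr": [0,0,0],"slide": [0,0,10],"jaw": 85},
  {"dr": [0,0,0],"slide": [0,0,20],"jaw": 85},
  {"dr": [0,0,0],"slide": [0,0,30],"jaw": 85},
  {"dr": [0,0,0],"slide": [0,0,30],"jaw": 85},
  {"dr": [0,0,0],"slide": [0,0,30],"jaw": 85},
  {"dr": [0,0,0],"slide": [0,0,30],"jaw": 85},
])

```text
clock: 21.5
position: [456.5, -120.5, 64.9]
ee_rot: [-0.0, 1.0, 0.0, 0.0]
contact_force: [-0.1, -0.5, 0.6]
gripper_width: 85.5
grasp_force: 0.0
```

Run:
```python
from m import *
p=arm.read_state(); s=optics.get_image("side"); print(p["position"],p["contact_force"],p["gripper_width"],pix("side",p["position"]))
t=optics.get_image("top"); cv2.imwrite("pics/topg.png",t)
cv2.imwrite("pics/g1.png",np.hstack([cv2.resize(s[140:240,210:300],None,fx=4,fy=4,interpolation=cv2.INTER_CUBIC),cv2.resize(t[140:240,230:320],None,fx=4,fy=4,interpolation=cv2.INTER_CUBIC)]))
```

```text
[ 456.46995827 -120.49770205   64.93224284] [-0.11215667 -0.4835202   0.64642088] 85.5211589104473 [252.36727991 197.29570983]
```

View pics/g1.png

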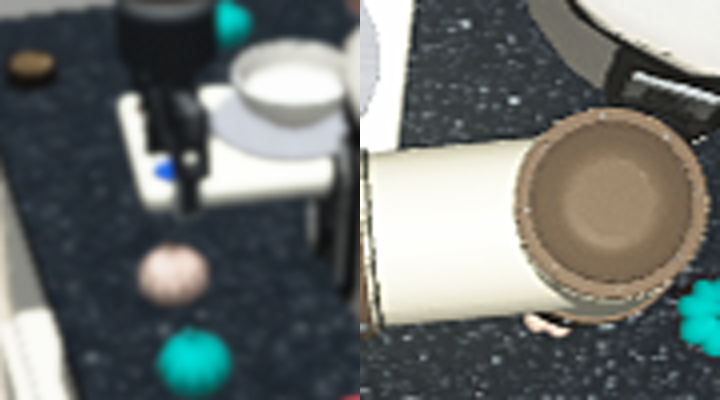

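The side crop shows the open fingers straddling above the garlic: the near fingertip is at (188,212) and the garlic at (173,273). This agrees with the ~32 mm (+13 mm when open) tip offset. I'll descend and then close.

Request:
step_arm([
  {"dr": [0,0,0],"slide": [0,0,25],"jaw": 85},
  {"dr": [0,0,0],"slide": [0,0,45],"jaw": 85},
  {"dr": [0,0,0],"slide": [0,0,60],"jaw": 85},
  {"dr": [0,0,0],"slide": [0,0,70],"jaw": 85},
  {"dr": [0,0,0],"slide": [0,0,80],"jaw": 85},
  {"dr": [0,0,0],"slide": [0,0,90],"jaw": 85},
  {"dr": [0,0,0],"slide": [0,0,90],"jaw": 85},
  {"dr": [0,0,0],"slide": [0,0,90],"jaw": 85},
])

```text
clock: 22.6
position: [456.4, -120.5, -25.2]
ee_rot: [-0.0, 1.0, -0.0, 0.0]
contact_force: [-0.2, -0.1, 0.2]
gripper_width: 84.9
grasp_force: 0.0
```

Request:
step_arm([
  {"dr": [0,0,0],"slide": [0,0,0],"jaw": 70},
  {"dr": [0,0,0],"slide": [0,0,0],"jaw": 62},
  {"dr": [0,0,0],"slide": [0,0,0],"jaw": 56},
  {"dr": [0,0,0],"slide": [0,0,0],"jaw": 50},
  {"dr": [0,0,0],"slide": [0,0,0],"jaw": 45},
  {"dr": [0,0,0],"slide": [0,0,0],"jaw": 45},
  {"dr": [0,0,0],"slide": [0,0,0],"jaw": 45},
  {"dr": [0,0,0],"slide": [0,0,0],"jaw": 45},
])

```text
clock: 23.6
position: [456.3, -120.5, -24.4]
ee_rot: [-0.001, 1.0, -0.0, 0.0]
contact_force: [-1.7, 1.8, 9.6]
gripper_width: 52.3
grasp_force: 60.9
```

Gripped at 52 mm. Lifting, then moving in y first (clear of the pot), then x.

Request:
step_arm([
  {"dr": [0,0,0],"slide": [0,0,-40],"jaw": 45},
  {"dr": [0,0,0],"slide": [0,0,-90],"jaw": 45},
  {"dr": [0,0,0],"slide": [0,0,-140],"jaw": 45},
  {"dr": [0,0,0],"slide": [0,45,-140],"jaw": 45},
  {"dr": [0,0,0],"slide": [0,95,-140],"jaw": 45},
  {"dr": [0,0,0],"slide": [-15,145,-140],"jaw": 45},
  {"dr": [0,0,0],"slide": [-40,180,-140],"jaw": 45},
  {"dr": [0,0,0],"slide": [-75,192,-140],"jaw": 45},
])

```text
clock: 24.6
position: [531.2, 73.7, 114.8]
ee_rot: [-0.002, 1.0, 0.0, 0.0]
contact_force: [1.0, -0.2, -0.0]
gripper_width: 52.2
grasp_force: 63.0
```

Request:
step_arm([
  {"dr": [0,0,0],"slide": [-30,0,0],"jaw": 45},
  {"dr": [0,0,0],"slide": [-60,0,0],"jaw": 45},
  {"dr": [0,0,0],"slide": [-82,0,0],"jaw": 45},
  {"dr": [0,0,0],"slide": [-91,0,0],"jaw": 45},
  {"dr": [0,0,0],"slide": [-91,0,0],"jaw": 45},
  {"dr": [0,0,0],"slide": [-91,0,0],"jaw": 45},
  {"dr": [0,0,0],"slide": [-91,0,0],"jaw": 45},
  {"dr": [0,0,0],"slide": [-91,0,0],"jaw": 45},
])

```text
clock: 25.6
position: [621.7, 71.7, 114.9]
ee_rot: [-0.0, 1.0, 0.0, 0.0]
contact_force: [0.2, -0.2, -1.4]
gripper_width: 52.0
grasp_force: 63.0
```

Run:
```python
from m import *
p=arm.read_state(); s=optics.get_image("side"); print(p["position"],p["contact_force"],p["gripper_width"],p["grasp_force"])
cv2.imwrite("pics/b1.png",cv2.resize(s[80:200,230:340],None,fx=5,fy=5,interpolation=cv2.INTER_CUBIC))
```

```text
[621.70229957  71.68034407 114.9334109 ] [ 0.22033781 -0.17881079 -1.3833332 ] 52.041512400462466 63.0142009165138
```

View pics/b1.png

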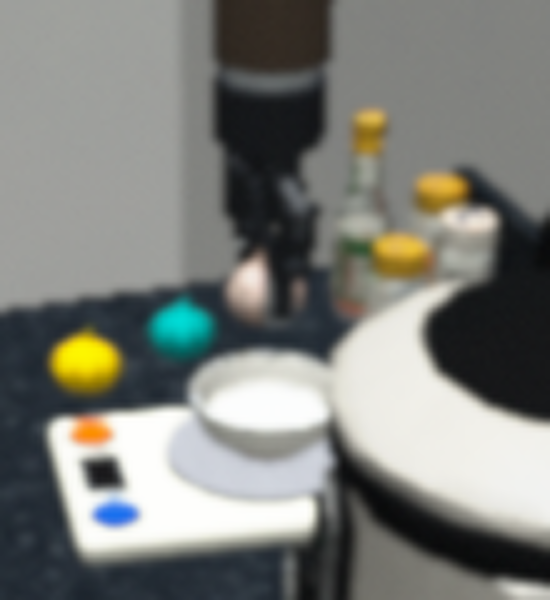

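The garlic is held at crop (262,290), centred over the bowl at (265,390). Lowering.

Request:
step_arm([
  {"dr": [0,0,0],"slide": [0,0,15],"jaw": 45},
  {"dr": [0,0,0],"slide": [0,0,32],"jaw": 45},
  {"dr": [0,0,0],"slide": [0,0,48],"jaw": 45},
  {"dr": [0,0,0],"slide": [0,0,60],"jaw": 45},
  {"dr": [0,0,0],"slide": [0,0,68],"jaw": 45},
  {"dr": [0,0,0],"slide": [0,0,74],"jaw": 45},
  {"dr": [0,0,0],"slide": [0,0,76],"jaw": 45},
  {"dr": [0,0,0],"slide": [0,0,76],"jaw": 45},
])

```text
clock: 26.65
position: [622.3, 71.7, 38.9]
ee_rot: [-0.0, 1.0, 0.0, 0.0]
contact_force: [0.4, -0.4, 0.1]
gripper_width: 52.0
grasp_force: 63.0
```

Request:
step_arm([
  {"dr": [0,0,0],"slide": [0,0,1],"jaw": 45},
  {"dr": [0,0,0],"slide": [0,0,2],"jaw": 45},
  {"dr": [0,0,0],"slide": [0,0,3],"jaw": 45},
  {"dr": [0,0,0],"slide": [0,0,4],"jaw": 45},
  {"dr": [0,0,0],"slide": [0,0,4],"jaw": 45},
  {"dr": [0,0,0],"slide": [0,0,4],"jaw": 45},
  {"dr": [0,0,0],"slide": [0,0,4],"jaw": 45},
  {"dr": [0,0,0],"slide": [0,0,4],"jaw": 45},
])

```text
clock: 27.65
position: [622.1, 71.6, 34.6]
ee_rot: [-0.0, 1.0, -0.0, 0.0]
contact_force: [0.0, 0.6, 0.5]
gripper_width: 51.8
grasp_force: 63.0
```

Request:
step_arm([
  {"dr": [0,0,0],"slide": [0,0,0],"jaw": 54},
  {"dr": [0,0,0],"slide": [0,0,0],"jaw": 57},
  {"dr": [0,0,0],"slide": [0,0,0],"jaw": 60},
  {"dr": [0,0,0],"slide": [0,0,-3],"jaw": 62},
  {"dr": [0,0,0],"slide": [0,0,-8],"jaw": 64},
  {"dr": [0,0,0],"slide": [0,0,-14],"jaw": 65},
  {"dr": [0,0,0],"slide": [0,0,-20],"jaw": 65},
  {"dr": [0,0,0],"slide": [0,0,-20],"jaw": 65},
])

```text
clock: 28.65
position: [622.5, 71.8, 55.5]
ee_rot: [-0.0, 1.0, 0.0, 0.001]
contact_force: [-0.5, 0.5, 0.0]
gripper_width: 65.0
grasp_force: 0.0
```

Request:
step_arm([
  {"dr": [0,0,0],"slide": [0,0,-10],"jaw": 68},
  {"dr": [0,0,0],"slide": [0,0,-25],"jaw": 70},
  {"dr": [0,0,0],"slide": [0,0,-50],"jaw": 70},
  {"dr": [0,0,0],"slide": [0,0,-80],"jaw": 70},
  {"dr": [0,0,0],"slide": [0,0,-120],"jaw": 70},
  {"dr": [0,0,0],"slide": [50,0,-120],"jaw": 70},
  {"dr": [0,0,0],"slide": [100,0,-120],"jaw": 70},
  {"dr": [0,0,0],"slide": [150,0,-120],"jaw": 70},
])

```text
clock: 29.65
position: [470.9, 71.5, 175.7]
ee_rot: [-0.0, 1.0, 0.0, 0.001]
contact_force: [0.5, 0.7, 0.1]
gripper_width: 69.6
grasp_force: 0.0
```

Request:
step_arm([
  {"dr": [0,0,0],"slide": [20,-50,0],"jaw": 70},
  {"dr": [0,0,0],"slide": [40,-100,0],"jaw": 70},
  {"dr": [0,0,0],"slide": [50,-150,0],"jaw": 70},
  {"dr": [0,0,0],"slide": [60,-200,0],"jaw": 70},
  {"dr": [0,0,0],"slide": [60,-250,0],"jaw": 70},
  {"dr": [0,0,0],"slide": [60,-300,0],"jaw": 70},
  {"dr": [0,0,0],"slide": [60,-300,0],"jaw": 70},
  {"dr": [0,0,0],"slide": [60,-300,0],"jaw": 70},
])

```text
clock: 30.65
position: [412.1, -228.5, 175.2]
ee_rot: [0.0, 1.0, 0.0, 0.0]
contact_force: [-0.4, -0.0, 0.4]
gripper_width: 69.8
grasp_force: 0.0
```

Run:
```python
from m import *
p=arm.read_state(); print(p["clock"],p["position"],p["contact_force"])
s=optics.get_image("side"); t=optics.get_image("top")
cv2.imwrite("pics/end.png",np.hstack([cv2.resize(s[110:210,220:320],None,fx=4,fy=4,interpolation=cv2.INTER_CUBIC),cv2.resize(t[120:220,160:260],None,fx=4,fy=4,interpolation=cv2.INTER_CUBIC)]))
h=cv2.cvtColor(t,cv2.COLOR_BGR2HSV)
```

```text
30.65 [ 412.12959942 -228.49754149  175.15284445] [-0.40625751 -0.03133463  0.40625022]
```

My ten views are used up, so I'll check numerically from the images.

Run:
```python
from m import *
a=cv2.imread("pics/top0.png"); t=optics.get_image("top"); s=optics.get_image("side")
# pinkish pixels (red clearly above blue) inside scale region
def pink(im,box):
    x0,y0,x1,y1=box; d=im[y0:y1,x0:x1].astype(int); m=((d[...,2]-d[...,0]>18)&(d[...,2]-d[...,0]<90)&(d[...,2]>110)).astype(np.uint8)
    k=max(cv2.findContours(m,cv2.RETR_EXTERNAL,cv2.CHAIN_APPROX_NONE)[0],key=cv2.contourArea); c=cen(k); return c[0]+x0,c[1]+y0,cv2.contourArea(k)
g=pink(t,(180,122,235,178)); print("garlic top",g,plane("top",*g[:2],77).round(1))
g=pink(s,(262,135,300,180)); print("garlic side",g,plane("side",*g[:2],77).round(1))
A=np.abs(a.astype(int)-t).max(2); A=(A>40).astype(np.uint8)
n,_,st,c=cv2.connectedComponentsWithStats(A)
print([(st[i].tolist()) for i in range(1,n) if st[i][4]>15])
c=cv2.fitEllipse
for n,im in(("before",a),("after",t)):
    h=im[120:185,165:250]; print(n,[int(v) for v in cv2.cvtColor(h,cv2.COLOR_BGR2GRAY)[29,15:70]])
```

```text
garlic top (205.74561403508773, 150.01127819548873, 266.0) [621.2  72.2  77. ]
garlic side (282.2232854864434, 158.91387559808612, 104.5) [622.8  68.8  77. ]
[[196, 140, 21, 21, 260], [159, 165, 247, 219, 18865], [357, 180, 155, 204, 6546], [466, 356, 2, 12, 18]]
before [253, 255, 239, 193, 255, 222, 148, 142, 196, 236, 248, 249, 248, 248, 248, 248, 248, 248, 248, 248, 248, 248, 248, 248, 248, 248, 248, 248, 248, 248, 248, 248, 248, 248, 248, 248, 248, 248, 248, 248, 248, 249, 252, 240, 166, 229, 244, 211, 189, 193, 194, 193, 191, 186, 230]
after [254, 255, 241, 194, 254, 224, 148, 142, 197, 238, 248, 249, 249, 249, 252, 246, 202, 172, 207, 211, 211, 221, 217, 128, 180, 117, 115, 169, 213, 222, 218, 210, 197, 176, 124, 204, 255, 253, 249, 248, 249, 249, 251, 241, 167, 230, 243, 213, 191, 193, 193, 195, 194, 189, 230]
```

The garlic is at (621,72), within 2 mm of the bowl's centre, and both views place it at seat height. The bowl hasn't moved. Handing in.

```bash
python3 -c "
from bench import arm
print(arm.job_done())"
```

```text
the job is handed in; nothing more can be done
None
```

I pressed the orange key to about 6 N and held it for about a second, then set the garlic down in the bowl, which did not move on the pan, and handed the job in at about 31 s; no verdict was returned.

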